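# Feel for the free pocket of a shuttered block and put the logger in it

### The job

Five of the six pockets of the light-tight incubation block already hold glass vials, but under the clipped-down cover with its spring shutters nobody can see which one is free. Take the temperature logger from its dock, feel lightly with its stem through the ports for the one empty pocket, and leave the logger standing there fully home, its flange flat on the cover. Never press hard on a vial, and leave the beaker and the tape roll where they are.

Things in the scene. Friction and masses are not known exactly. Their poses are not given: they have to be found in the camera images.
- logger: Wireless temperature logger, plain stainless steel, 98 mm tall, about 90 g, upright in the dock. From the bottom: stem 10 mm across and 48 mm long with tapered tip; flange 29 mm across (48 to 52 mm above the tip); cylindrical body 26 mm across up to 92 mm (shallow groove at 57 to 60); black cap 25 mm across. Origin: tip of the stem; z points up to the cap.
- dock: White and grey storage dock fixed to the worktop, 66 (x) x 110 (y) x 62 mm high, origin at the centre of its underside. Two vertical bays 14.5 mm across, 26 mm either side of the middle along y. The logger stands in the +y bay, flange resting on the dock's top, so it must rise 48 mm to come clear.
- block: Incubation block fixed to the worktop: aluminium with a black clipped-on cover, 118 (x) x 174 (y) mm, flat cover top 64 mm above the worktop (screw heads at the corners stand 5 mm higher). Origin at the centre of its underside, z up. Two rows of three round ports 46 mm apart, each with a grey shutter. One pocket, new each time, is empty; the rest hold capped vials.
- beaker: White translucent plastic beaker, bystander, loose, 79 x 90 x 99 mm, origin under its centre.
- tape: Roll of cream masking tape lying flat, bystander, loose, 72 mm across and 18 mm high, origin under its centre.
- port0 (a point): Centre of the front left port, level with the cover's top (block frame: x -23, y +46, z 64 mm); z up. Port 20 mm across; light spring shutter (under 1 N) 7.5 mm down, swings downward and springs back. With a vial below, a stem pushed in stops firmly 7 to 12 mm below the cover top; if empty it goes in fully (17 mm bore, 54 mm deep).
- port1 (a point): Centre of the front middle port, level with the cover's top (block frame: x -23, y +0, z 64 mm); z up. Port 20 mm across; light spring shutter (under 1 N) 7.5 mm down, swings downward and springs back. With a vial below, a stem pushed in stops firmly 7 to 12 mm below the cover top; if empty it goes in fully (17 mm bore, 54 mm deep).
- port2 (a point): Centre of the front right port, level with the cover's top (block frame: x -23, y -46, z 64 mm); z up. Port 20 mm across; light spring shutter (under 1 N) 7.5 mm down, swings downward and springs back. With a vial below, a stem pushed in stops firmly 7 to 12 mm below the cover top; if empty it goes in fully (17 mm bore, 54 mm deep).
- port3 (a point): Centre of the rear left port, level with the cover's top (block frame: x +23, y +46, z 64 mm); z up. Port 20 mm across; light spring shutter (under 1 N) 7.5 mm down, swings downward and springs back. With a vial below, a stem pushed in stops firmly 7 to 12 mm below the cover top; if empty it goes in fully (17 mm bore, 54 mm deep).
- port4 (a point): Centre of the rear middle port, level with the cover's top (block frame: x +23, y +0, z 64 mm); z up. Port 20 mm across; light spring shutter (under 1 N) 7.5 mm down, swings downward and springs back. With a vial below, a stem pushed in stops firmly 7 to 12 mm below the cover top; if empty it goes in fully (17 mm bore, 54 mm deep).
- port5 (a point): Centre of the rear right port, level with the cover's top (block frame: x +23, y -46, z 64 mm); z up. Port 20 mm across; light spring shutter (under 1 N) 7.5 mm down, swings downward and springs back. With a vial below, a stem pushed in stops firmly 7 to 12 mm below the cover top; if empty it goes in fully (17 mm bore, 54 mm deep).
- shutter0: Grey spring shutter of the front left port, a 20 mm square plate 2 mm thick, its top 7.5 mm below the cover top. Origin on its hinge, on the +x side, 10 mm from the port's axis.
- shutter1: Grey spring shutter of the front middle port, a 20 mm square plate 2 mm thick, its top 7.5 mm below the cover top. Origin on its hinge, on the +x side, 10 mm from the port's axis.
- shutter2: Grey spring shutter of the front right port, a 20 mm square plate 2 mm thick, its top 7.5 mm below the cover top. Origin on its hinge, on the +x side, 10 mm from the port's axis.
- shutter3: Grey spring shutter of the rear left port, a 20 mm square plate 2 mm thick, its top 7.5 mm below the cover top. Origin on its hinge, on the +x side, 10 mm from the port's axis.
- shutter4: Grey spring shutter of the rear middle port, a 20 mm square plate 2 mm thick, its top 7.5 mm below the cover top. Origin on its hinge, on the +x side, 10 mm from the port's axis.
- shutter5: Grey spring shutter of the rear right port, a 20 mm square plate 2 mm thick, its top 7.5 mm below the cover top. Origin on its hinge, on the +x side, 10 mm from the port's axis.
Not all that is in view belongs to the job. Leave any orange or pink look-alike of the logger alone.

How it is judged:
At the end, for the whole second after the job is handed in: The logger stands released and at rest in a pocket of the block, its stem within 9 mm of that port's centre and its tip at least 45.5 mm below the cover top (flange within 2.5 mm of the cover), upright to 0.1 rad (((horizontal distance between logger and port0 below 0.009 m and z of logger in the frame of port0 below -0.0455 m) or (horizontal distance between logger and port1 below 0.009 m and z of logger in the frame of port1 below -0.0455 m) or (horizontal distance between logger and port2 below 0.009 m and z of logger in the frame of port2 below -0.0455 m) or (horizontal distance between logger and port3 below 0.009 m and z of logger in the frame of port3 below -0.0455 m) or (horizontal distance between logger and port4 below 0.009 m and z of logger in the frame of port4 below -0.0455 m) or (horizontal distance between logger and port5 below 0.009 m and z of logger in the frame of port5 below -0.0455 m)) and angle between logger's own z axis and vertical below 0.1 rad and linear speed of logger below 0.02 m/s and angular speed of logger below 0.2 rad/s); the robot touches nothing.
It fails at once if a shutter (and the vial under it) is pressed by the logger with more than 60 N (contact force between logger and shutter0 above 60 N or contact force between logger and shutter1 above 60 N or contact force between logger and shutter2 above 60 N or contact force between logger and shutter3 above 60 N or contact force between logger and shutter4 above 60 N or contact force between logger and shutter5 above 60 N).
It fails at once if the beaker or the tape roll is pushed more than 30 mm (distance of any of beaker, tape from where it was at the start of the episode above 0.03 m).
It fails at once if the beaker is tipped over (angle between beaker's own z axis and vertical above 0.5 rad).
It also fails if it takes over 48 s, if anything falls off the work surface, if the arm or the gripper's body presses on something with over 40 N, if the wrist force passes 120 N, or if a joint passes its speed limit or range.

### The arm

A 6-joint arm with a two-finger parallel gripper is mounted at the origin on a cart in front of the work surface, level with it; the furniture and walls round the work are solid. World frame = base frame: x ahead of the robot, y to its left, z up, the work surface at z = 0. Lengths are in m, angles in rad, forces in N, time in s.
With the tool pointing down it reaches from about 0.35 to 0.975 m from the base axis. Payload 4.9 kg.
Tool frame: the origin (TCP) lies at the very end of the fingers, on their centre line; the grasp point (between the pads) lies 19 mm behind it; z points along the fingers, y is the line along which they close (so a half turn about z gives the same grasp; the last joint's range is limited). The gripper opens to 85 mm and grips with 20 to 120 N. Pads are 22 mm wide; open, the fingers measure 114 mm over their backs; the gripper's body (76 mm by 85 mm) begins 54 mm behind the grasp point. The pads swing forward as they close: fully open they stand 13 mm farther back than shut.
Start: joints at [-1.35, 0.053, 1.613, -0, 1.476, -0.119], TCP at [0.208, -0.589, 0.203] pointing down, gripper open.
Joint ranges: [-3.01, 3.01], [-1.01, 2.22], [0.06, 2.58], [-1.02, 4.17], [0.09, 2.62], [-3.14, 3.14]. Speed limits (rad/s): [2.57, 2.57, 3.14, 3.14, 3.14, 3.14].

### API

Orientations are given as a unit quaternion [w, x, y, z].
In Python, from plant import manip gives the robot as it stands.
- The arm moves only by the tool move_arm, never from a script. Its argument "plan" is a list that holds one entry, the list of rows, each a list of 7 numbers: the shift along the tool's x, y, z as a fraction of full scale, then the turn, a rotation vector about the tool's x, y, z as a fraction of full scale, then the closure, from 0 (fully open) to 1 (shut). In form: [[[dx, dy, dz, wx, wy, wz, fingers], ...]]. A call has exactly 10 rows; each row shifts and turns the commanded pose from where the row before left it, along the tool's axes as they then stand; what a row does not reach is not made up. Full scale, the value 1, is 0.12 m for a shift and 0.15 rad for a turn. A row lasts 1/8 s, in which the tool goes at most 62.5 mm and 10.7 degrees, less where a joint would pass 70% of its speed; a pose out of reach is approached as far as the arm can. A call with a number of a shift or a turn outside -1 to 1 is refused whole. A call with a gripper value outside its range is refused whole. The fingers move at their own pace and stop on an object; the grip force is fixed at half the most. Time passes only in rows, so rows that do not move let the fingers close, or fill a call up. It gives the time, the measured TCP pose, the force, the opening and the grip force at its end, in the units of the state.
- manip.state(): the state, without advancing time (a new reading comes with each control period).
- manip.grab_frame(name): name is "scene" or "side" or "wrist"; returns a dict with "pixels" (384x512x3 uint8, blue, green, red), "depth" (384x512 float32, m along the optical axis (not along the pixel's ray), 0 where there is no reading), "vfov" (degrees; the focal length in pixels is half the picture's height over the tangent of half this angle, whatever the lens; pixels are square), "cx", "cy" (the principal point, pixels), "view" (4x4, takes a point from world to camera coordinates). Camera axes: x right, y down, z forward; pixel columns grow to the right and rows downward; lengths in m; the calibration is good to about 2 mm. A picture is of the moment at which its call begins.
- manip.job_done(): hands the job in; it is judged then, once.
The state is a dict: "time": time; "joint_pos": joint angles; "joint_vel": joint speeds; "joint_efforts": joint torques, N m; "tool_pos": TCP position; "tool_rot": TCP orientation; "contact_force": force on the tool from outside, world axes, zero at the start; "ft_torque": the same for the moment, N m; "gripper_width": opening from 0.0 (shut) to 1.0 (fully open); "grasp_force": force on a finger pad.
Only numpy, scipy, OpenCV 4.12 (cv2) and the standard library are available. Lean on these libraries where they do the work, as an engineer would, in place of code of your own. Each camera call takes 0.05 s, during which the arm holds its last target. There are 200 camera calls.

## Working session

There is one attempt and no reset: what is moved stays moved. The work goes in short steps, Python scripts to look and compute and a tool call to move; the robot and the scene stay as the last step left them, time stands still between calls to the robot, and variables do not carry over. Pictures are saved under pics/ and viewed, at most 10 in all, crops included, and the job is handed in when it is done.

Besides the shell and the picture viewer there is one more tool, called after "Emit:" as name([rows], argument=value, ...), one row to a line, values as JSON. move_arm: Moves the arm, as the interface text tells. Its arguments: {"type":"object","properties":{"plan":{"type":"array"}},"required":["plan"]}

```bash
mkdir -p pics
cat > h.py <<'E'
import numpy as np, cv2
from plant import manip
def grab(n,save=None):
    f=manip.grab_frame(n)
    if save: cv2.imwrite('pics/'+save,f['pixels'])
    return f
def world(f,depth=None):
    H,W=f['depth'].shape; fl=H/2/np.tan(np.radians(f['vfov'])/2)
    v,u=np.mgrid[:H,:W]; d=f['depth']
    P=np.stack([(u-f['cx'])/fl*d,(v-f['cy'])/fl*d,d,np.ones_like(d)],-1)
    return (P@np.linalg.inv(f['view']).T)[...,:3]
E
python3 - <<'E'
from h import *
a=grab('scene');b=grab('side')
np.savez('f.npz',a=world(a),b=world(b),ad=a['depth'],bd=b['depth'])
im=np.vstack([a['pixels'],b['pixels']])
cv2.imwrite('pics/s.png',cv2.resize(a['pixels'],(800,600)));cv2.imwrite('pics/b.png',cv2.resize(b['pixels'],(800,600)))
print(manip.state())
E
```

```text
{'time': 0.1, 'joint_pos': array([-1.34999607e+00,  5.32841267e-02,  1.61421683e+00, -3.00030582e-06,
        1.47600557e+00, -1.19021681e-01]), 'joint_vel': array([-0.00052808, -0.00097089, -0.00287361, -0.00080482, -0.00088378,
       -0.00081659]), 'joint_efforts': array([ 5.44491595e-04, -3.94901597e+01, -3.71365178e+01, -1.14683126e-04,
        3.83053586e-03, -7.67466133e-06]), 'tool_pos': array([ 0.20816885, -0.58862901,  0.20135426]), 'tool_rot': array([-9.55620299e-04,  9.85599350e-01,  1.69094664e-01, -5.01680778e-05]), 'contact_force': array([-0.97768544, -0.1236596 ,  0.6024396 ]), 'ft_torque': array([ 0.04710576, -0.04124286, -0.00423283]), 'grasp_force': 0.0, 'gripper_width': 1.0057941112284328}
```

View pics/s.png

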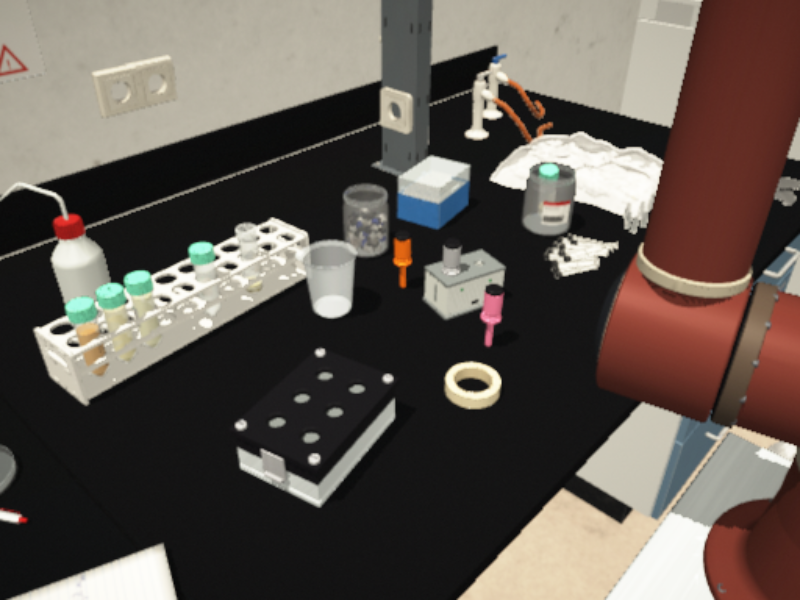

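View pics/b.png

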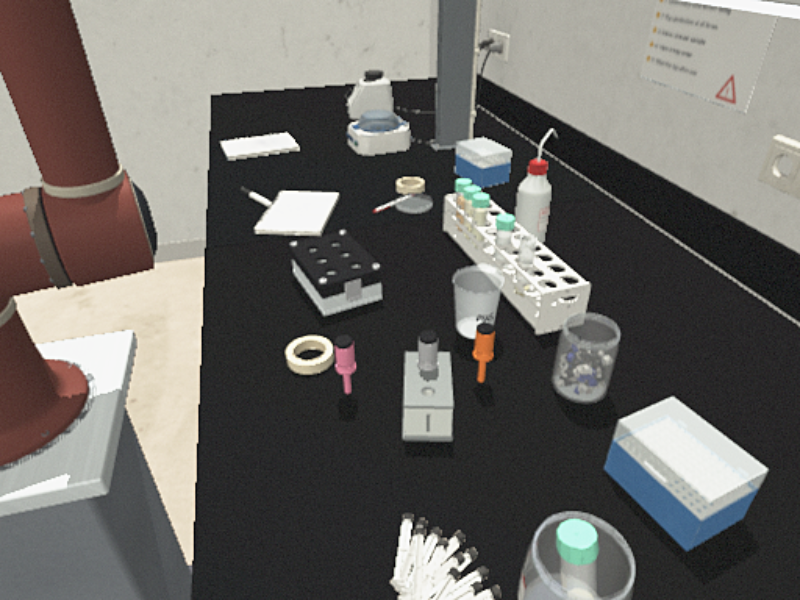

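The scene view shows the logger in the dock (cap at 452,245), with orange (402,250) and pink (490,305) decoys on either side. The block's ports run from (325,376) to (311,437), with screws at (320,352), (388,379), (240,425) and (315,459). The side view has the cap at (428,338).

Run:
```python
from h import *
z=np.load('f.npz');A,B=z['a'],z['b']
def p(W,x,y,n=''): 
    u,v=int(x*.64),int(y*.64); print(n,np.round(np.nanmedian(W[v-1:v+2,u-1:u+2].reshape(-1,3),0),4))
for q in [(325,376),(357,388),(302,398),(335,411),(278,422),(311,437),(320,352),(388,379),(240,425),(315,459),(330,393)]: p(A,*q,'A%s'%(q,))
for q in [(452,243),(452,258),(402,240),(490,291),(480,265)]: p(A,*q,'A%s'%(q,))
for q in [(428,338),(428,350),(345,342),(485,330),(428,392)]: p(B,*q,'B%s'%(q,))
# cover-top and dock-top fits
def rect(W,x,y,r,zl,zh,nm):
    m=(abs(W[...,2]-(zl+zh)/2)<(zh-zl)/2)&(np.hypot(W[...,0]-x,W[...,1]-y)<r)
    P=W[m][:,:2]; (c,s,a)=cv2.minAreaRect(P.astype(np.float32)*1000); print(nm,m.sum(),c,s,a)
c=A[int(393*.64),int(330*.64)]
rect(A,c[0],c[1],.13,.060,.067,'block A');rect(B,c[0],c[1],.13,.060,.067,'block B')
c=A[int(265*.64),int(480*.64)]
rect(A,c[0],c[1],.1,.057,.0645,'dock A');rect(B,c[0],c[1],.1,.057,.0645,'dock B')
c=B[int(338*.64),int(428*.64)]
rect(A,c[0],c[1],.02,.07,.102,'log A');rect(B,c[0],c[1],.02,.07,.102,'log B')
rect(A,c[0],c[1],.02,.094,.102,'top A');rect(B,c[0],c[1],.02,.094,.112,'top B')
```

```text
A(325, 376) [0.537  0.1508 0.0558]
A(357, 388) [0.4921 0.1419 0.0563]
A(302, 398) [0.5268 0.1976 0.0565]
A(335, 411) [0.4813 0.1872 0.0567]
A(278, 422) [0.5159 0.2433 0.056 ]
A(311, 437) [0.4713 0.2315 0.0569]
A(320, 352) [0.5633 0.1366 0.0692]
A(388, 379) [0.4672 0.1144 0.0689]
A(240, 425) [0.5302 0.2813 0.069 ]
A(315, 459) [0.4353 0.2575 0.069 ]
A(330, 393) [0.502  0.1749 0.0645]
A(452, 243) [ 0.5711 -0.1319  0.1123]
A(452, 258) [ 0.5656 -0.1245  0.0905]
A(402, 240) [ 0.6522 -0.111   0.0943]
A(490, 291) [ 0.4688 -0.0844  0.0977]
A(480, 265) [ 0.5582 -0.1889  0.0573]
B(428, 338) [ 0.5703 -0.1404  0.112 ]
B(428, 350) [ 0.5695 -0.1435  0.0942]
B(345, 342) [ 0.4688 -0.0993  0.0977]
B(485, 330) [ 0.6568 -0.1274  0.0979]
B(428, 392) [ 0.5606 -0.1745  0.0535]
block A 4015 (499.55340576171875, 195.808349609375) (120.44515228271484, 171.66326904296875) 12.411330223083496
block B 1203 (502.404052734375, 195.9814453125) (118.79557037353516, 172.37400817871094) 12.433310508728027
dock A 567 (564.34814453125, -158.20016479492188) (109.18326568603516, 66.85820770263672) 72.99665832519531
dock B 939 (566.8319702148438, -159.09255981445312) (107.72303009033203, 62.04495620727539) 72.9233627319336
log A 113 (566.0576782226562, -127.53189849853516) (24.40854835510254, 11.713969230651855) 44.658077239990234
log B 146 (573.9124755859375, -139.75767517089844) (13.674661636352539, 25.581552505493164) 81.27108764648438
top A 30 (566.866455078125, -125.94609069824219) (22.877836227416992, 8.971697807312012) 34.90559768676758
top B 117 (572.987060546875, -135.70762634277344) (21.950145721435547, 24.522079467773438) 50.44963836669922
```

Emit:
move_arm([
  [[0.413, -0.256, 0, 0, 0, 0, 0], [0.413, -0.256, 0, 0, 0, 0, 0], [0.413, -0.256, 0, 0, 0, 0, 0], [0.413, -0.256, 0, 0, 0, 0, 0], [0.413, -0.256, 0, 0, 0, 0, 0], [0.413, -0.256, 0, 0, 0, 0, 0], [0.413, -0.256, 0, 0, 0, 0, 0], [0.413, -0.256, 0, 0, 0, 0, 0], [0.413, -0.256, 0, 0, 0, 0, 0], [0.413, -0.256, 0, 0, 0, 0, 0]],
])

```text
time: 1.35
tool_pos: [0.5739, -0.1326, 0.202]
tool_rot: [-0.0, 0.986, 0.169, -0.0]
contact_force: [0.6, 0.4, -0.6]
gripper_width: 1.001
grasp_force: 0.0
```

Run:
```python
from h import *
f=grab('wrist','w1.png');W=world(f)
m=(W[...,2]>.105)&(W[...,2]<.118)&(np.hypot(W[...,0]-.573,W[...,1]+.134)<.03)
P=W[m]; print(m.sum(),P[:,2].mean(),cv2.minEnclosingCircle(P[:,:2].astype(np.float32)*1000))
print(np.round(manip.state()['tool_pos'],4))
```

```text
563 0.11102226285462888 ((574.9464721679688, -132.4872283935547), 12.924628257751465)
[ 0.577  -0.1271  0.2019]
```

View pics/w1.png

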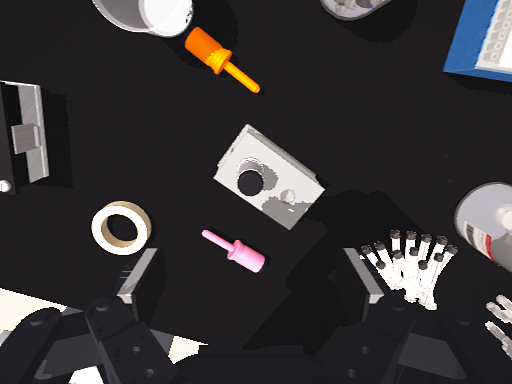

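Emit:
move_arm([
  [[0, 0, 0.2, 0, 0, 0, 0], [0, 0, 0.2, 0, 0, 0, 0], [0, 0, 0.15, 0, 0, 0, 0], [0, 0, 0, 0, 0, 0, 0], [0, 0, 0, 0, 0, 0, 0], [0, 0, 0, 0, 0, 0, 0], [0, 0, 0, 0, 0, 0, 0], [0, 0, 0, 0, 0, 0, 0], [0, 0, 0, 0, 0, 0, 0], [0, 0, 0, 0, 0, 0, 0]],
])

```text
time: 2.65
tool_pos: [0.5732, -0.1344, 0.1365]
tool_rot: [-0.0, 0.986, 0.169, 0.0]
contact_force: [-0.2, 0.9, 0.1]
gripper_width: 1.002
grasp_force: 0.0
```

Emit:
move_arm([
  [[0.009, 0, 0.13, 0, 0, 0, 0], [0, 0, 0.13, 0, 0, 0, 0], [0, 0, 0.13, 0, 0, 0, 0], [0, 0, 0.13, 0, 0, 0, 0], [0, 0, 0, 0, 0, 0, 0], [0, 0, 0, 0, 0, 0, 1], [0, 0, 0, 0, 0, 0, 1], [0, 0, 0, 0, 0, 0, 1], [0, 0, 0, 0, 0, 0, 1], [0, 0, 0, 0, 0, 0, 1]],
])

```text
time: 3.9
tool_pos: [0.5748, -0.1341, 0.0751]
tool_rot: [0.0, 0.986, 0.169, 0.001]
contact_force: [0.3, -0.4, 3.7]
gripper_width: 0.25
grasp_force: 58.7
```

Emit:
move_arm([
  [[0, 0, -0.08, 0, 0, 0, 1], [0, 0, -0.13, 0, 0, 0, 1], [0, 0, -0.13, 0, 0, 0, 1], [0, 0, -0.16, 0, 0, 0, 1], [0, 0, -0.2, 0, 0, 0, 1], [0, 0, -0.2, 0, 0, 0, 1], [0, 0, 0, 0, 0, 0, 1], [0, 0, 0, 0, 0, 0, 1], [0, 0, 0, 0, 0, 0, 1], [0, 0, 0, 0, 0, 0, 1]],
])

```text
time: 5.15
tool_pos: [0.5736, -0.1339, 0.1809]
tool_rot: [-0.001, 0.986, 0.169, -0.001]
contact_force: [0.1, 0.2, -0.7]
gripper_width: 0.252
grasp_force: 58.8
```

Run:
```python
from h import *
f=grab('side');W=world(f);p=manip.state()['tool_pos'];print(p)
fl=192/np.tan(np.radians(f['vfov'])/2)
c=f['view']@[*p,1];u,v=int(c[0]/c[2]*fl+f['cx']),int(c[1]/c[2]*fl+f['cy']);print(u,v)
cv2.imwrite('pics/sd2.png',cv2.resize(f['pixels'][v-60:v+60,u-80:u+80],(800,600),interpolation=cv2.INTER_CUBIC))
d=np.hypot(W[...,0]-p[0],W[...,1]-p[1])
for a,b in [(.09,.11),(.11,.12),(.12,.13),(.13,.145),(.145,.155),(.155,.16),(.16,.165),(.165,.17),(.17,.18)]:
    m=(d<.025)&(W[...,2]>a)&(W[...,2]<b); P=W[m]
    if len(P): print(a,len(P),np.round(P.min(0),4),np.round(P.max(0),4),np.round(np.median(P,0),4))
```

```text
[ 0.57372514 -0.13392057  0.18110578]
274 185
0.12 14 [ 0.5682 -0.1352  0.1203] [ 0.5766 -0.1307  0.1284] [ 0.5718 -0.1335  0.1255]
0.13 30 [ 0.5684 -0.1377  0.1305] [ 0.5762 -0.1291  0.1438] [ 0.5715 -0.1351  0.1366]
0.145 19 [ 0.5682 -0.1378  0.1454] [ 0.5779 -0.1321  0.1547] [ 0.5717 -0.1351  0.1492]
0.155 9 [ 0.57   -0.1372  0.155 ] [ 0.577  -0.1326  0.1594] [ 0.5736 -0.1359  0.1565]
0.16 4 [ 0.5693 -0.1368  0.16  ] [ 0.5747 -0.1346  0.1609] [ 0.5719 -0.1359  0.1602]
0.165 13 [ 0.5609 -0.1466  0.1667] [ 0.5831 -0.135   0.17  ] [ 0.5698 -0.1446  0.1689]
0.17 71 [ 0.5592 -0.1473  0.1703] [ 0.5862 -0.1259  0.18  ] [ 0.5698 -0.1422  0.1742]
```

View pics/sd2.png

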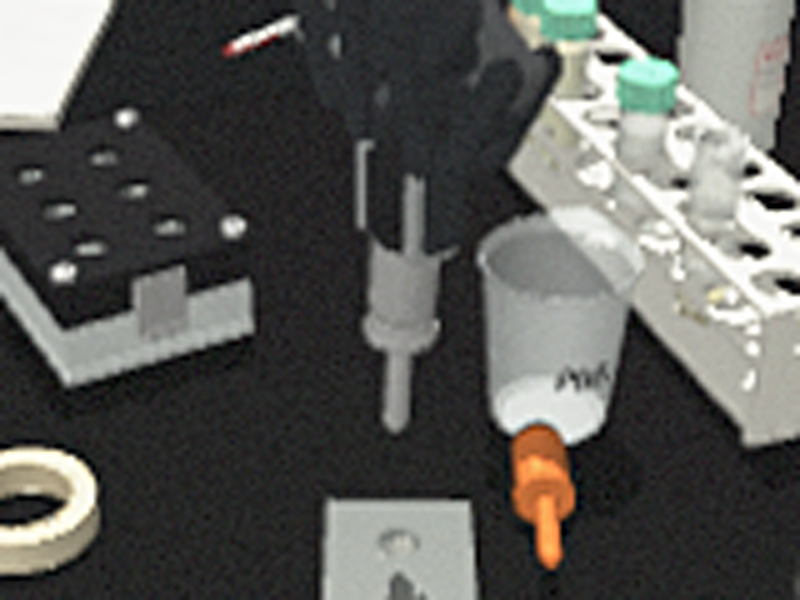

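Emit:
move_arm([
  [[0.081, -0.399, 0, 0, 0, 0, 1], [0.081, -0.399, 0, 0, 0, 0, 1], [0.081, -0.399, 0, 0, 0, 0, 1], [0.081, -0.399, 0, 0, 0, 0, 1], [0.081, -0.399, 0, 0, 0, 0, 1], [0.082, -0.4, 0, 0, 0, 0, 1], [0, 0, 0, 0, 0, 0, 1], [0, 0, 0.2, 0, 0, 0, 1], [0, 0, 0.2, 0, 0, 0, 1], [0, 0, 0, 0, 0, 0, 1]],
])

```text
time: 6.45
tool_pos: [0.5318, 0.1552, 0.1314]
tool_rot: [0.0, 0.986, 0.169, -0.003]
contact_force: [-0.9, -0.2, 0.1]
gripper_width: 0.254
grasp_force: 59.0
```

Run:
```python
from h import *
f=grab('side');g=grab('scene');s=manip.state();p=s['tool_pos'];print(p,s['contact_force'])
o=[]
for q in (f,g):
    W=world(q);fl=192/np.tan(np.radians(q['vfov'])/2)
    c=q['view']@[p[0],p[1],p[2]-.05,1];u,v=int(c[0]/c[2]*fl+q['cx']),int(c[1]/c[2]*fl+q['cy'])
    o.append(cv2.resize(q['pixels'][v-40:v+40,u-50:u+50],(400,320),interpolation=cv2.INTER_CUBIC))
    d=np.hypot(W[...,0]-p[0],W[...,1]-p[1])
    for a,b in [(.071,.09),(.09,.115)]:
        m=(d<.018)&(W[...,2]>a)&(W[...,2]<b); P=W[m]
        if len(P): print(len(P),np.round(P.min(0),4),np.round(P.max(0),4),np.round(np.median(P,0),4))
cv2.imwrite('pics/p5.png',np.hstack(o))
```

```text
[0.53385896 0.15570684 0.13451234] [ 0.05959707 -0.20011468  0.15823902]
17 [0.5267 0.1521 0.0721] [0.5349 0.1573 0.0884] [0.5312 0.1551 0.0811]
32 [0.5269 0.1517 0.0904] [0.5356 0.158  0.1133] [0.531  0.1541 0.1018]
33 [0.5241 0.1562 0.0721] [0.532  0.1635 0.0897] [0.5266 0.1608 0.0823]
57 [0.5243 0.1518 0.0909] [0.5336 0.1631 0.1133] [0.527  0.1597 0.1026]
```

View pics/p5.png

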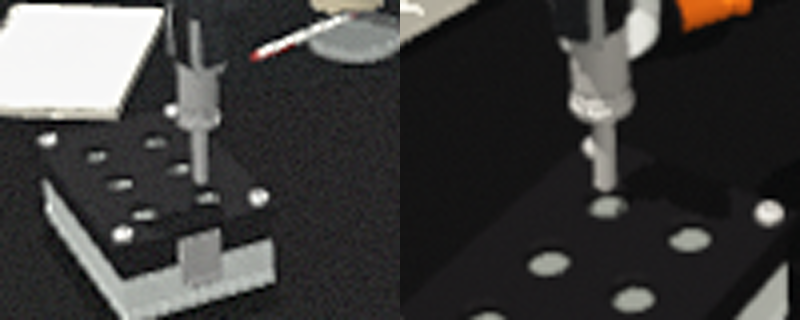

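Emit:
move_arm([
  [[0.009, 0.012, 0.05, 0, 0, 0, 1], [0, 0, 0.04, 0, 0, 0, 1], [0, 0, 0.02, 0, 0, 0, 1], [0, 0, 0.01, 0, 0, 0, 1], [0, 0, 0.01, 0, 0, 0, 1], [0, 0, 0.004, 0, 0, 0, 1], [0, 0, 0.004, 0, 0, 0, 1], [0, 0, 0.004, 0, 0, 0, 1], [0, 0, 0, 0, 0, 0, 1], [0, 0, 0, 0, 0, 0, 1]],
])

```text
time: 7.8
tool_pos: [0.5351, 0.1554, 0.1171]
tool_rot: [-0.0, 0.986, 0.169, 0.0]
contact_force: [-0.1, -0.0, -0.4]
gripper_width: 0.249
grasp_force: 59.0
```

Emit:
move_arm([
  [[0, 0, 0.004, 0, 0, 0, 1], [0, 0, 0.004, 0, 0, 0, 1], [0, 0, 0.004, 0, 0, 0, 1], [0, 0, 0.004, 0, 0, 0, 1], [0, 0, 0.004, 0, 0, 0, 1], [0, 0, 0, 0, 0, 0, 1], [0, 0, 0, 0, 0, 0, 1], [0, 0, 0, 0, 0, 0, 1], [0, 0, 0, 0, 0, 0, 1], [0, 0, 0, 0, 0, 0, 1]],
])

```text
time: 9.05
tool_pos: [0.536, 0.1556, 0.116]
tool_rot: [-0.0, 0.986, 0.169, 0.001]
contact_force: [-0.7, 0.5, 4.9]
gripper_width: 0.253
grasp_force: 59.7
```

Emit:
move_arm([
  [[0, 0, 0.004, 0, 0, 0, 1], [0, 0, 0.004, 0, 0, 0, 1], [0, 0, 0.004, 0, 0, 0, 1], [0, 0, 0.004, 0, 0, 0, 1], [0, 0, 0, 0, 0, 0, 1], [0, 0, 0, 0, 0, 0, 1], [0, 0, 0, 0, 0, 0, 1], [0, 0, 0, 0, 0, 0, 1], [0, 0, 0, 0, 0, 0, 1], [0, 0, 0, 0, 0, 0, 1]],
])

```text
time: 10.3
tool_pos: [0.537, 0.1558, 0.1158]
tool_rot: [-0.0, 0.986, 0.169, 0.003]
contact_force: [-0.0, 0.7, 10.7]
gripper_width: 0.253
grasp_force: 60.2
```

Emit:
move_arm([
  [[0, 0, -0.3, 0, 0, 0, 1], [-0.19, -0.023, 0, 0, 0, 0, 1], [-0.19, -0.024, 0, 0, 0, 0, 1], [0, 0, 0, 0, 0, 0, 1], [0, 0, 0.14, 0, 0, 0, 1], [0, 0, 0.1, 0, 0, 0, 1], [0, 0, 0.025, 0, 0, 0, 1], [0, 0, 0.02, 0, 0, 0, 1], [0, 0, 0.02, 0, 0, 0, 1], [0, 0, 0.02, 0, 0, 0, 1]],
])

```text
time: 11.55
tool_pos: [0.4944, 0.1464, 0.1152]
tool_rot: [-0.0, 0.986, 0.169, 0.005]
contact_force: [-0.5, -0.2, 20.5]
gripper_width: 0.249
grasp_force: 61.5
```

Emit:
move_arm([
  [[0, 0, -0.325, 0, 0, 0, 1], [0.023, -0.19, 0, 0, 0, 0, 1], [0.024, -0.19, 0, 0, 0, 0, 1], [0, 0, 0, 0, 0, 0, 1], [0, 0, 0.14, 0, 0, 0, 1], [0, 0, 0.1, 0, 0, 0, 1], [0, 0, 0.025, 0, 0, 0, 1], [0, 0, 0.02, 0, 0, 0, 1], [0, 0, 0.02, 0, 0, 0, 1], [0, 0, 0.02, 0, 0, 0, 1]],
])

```text
time: 12.8
tool_pos: [0.4806, 0.1904, 0.1101]
tool_rot: [-0.0, 0.986, 0.169, 0.0]
contact_force: [-0.2, -0.4, -0.8]
gripper_width: 0.249
grasp_force: 59.3
```

Emit:
move_arm([
  [[0, 0, 0.02, 0, 0, 0, 1], [0, 0, 0.02, 0, 0, 0, 1], [0, 0, 0.02, 0, 0, 0, 1], [0, 0, 0.02, 0, 0, 0, 1], [0, 0, 0.02, 0, 0, 0, 1], [0, 0, 0.02, 0, 0, 0, 1], [0, 0, 0.02, 0, 0, 0, 1], [0, 0, 0.02, 0, 0, 0, 1], [0, 0, 0, 0, 0, 0, 1], [0, 0, 0, 0, 0, 0, 1]],
])

```text
time: 14.05
tool_pos: [0.4802, 0.1903, 0.0905]
tool_rot: [-0.0, 0.986, 0.169, -0.0]
contact_force: [-0.4, 0.2, -0.4]
gripper_width: 0.247
grasp_force: 59.2
```

Emit:
move_arm([
  [[0, 0, 0.02, 0, 0, 0, 1], [0, 0, 0.02, 0, 0, 0, 1], [0, 0, 0.02, 0, 0, 0, 1], [0, 0, 0.02, 0, 0, 0, 1], [0, 0, 0.015, 0, 0, 0, 1], [0, 0, 0.01, 0, 0, 0, 1], [0, 0, 0.01, 0, 0, 0, 1], [0, 0, 0.01, 0, 0, 0, 1], [0, 0, 0, 0, 0, 0, 1], [0, 0, 0, 0, 0, 0, 1]],
])

```text
time: 15.3
tool_pos: [0.4811, 0.1907, 0.0771]
tool_rot: [-0.0, 0.986, 0.169, 0.001]
contact_force: [-0.8, -0.5, 6.1]
gripper_width: 0.249
grasp_force: 60.0
```

Emit:
move_arm([
  [[0, 0, -0.015, 0, 0, 0, 1], [0, 0, 0, 0, 0, 0, 0], [0, 0, 0, 0, 0, 0, 0], [0, 0, 0, 0, 0, 0, 0], [0, 0, 0, 0, 0, 0, 0], [0, 0, 0, 0, 0, 0, 0], [0, 0, 0, 0, 0, 0, 0], [0, 0, -0.1, 0, 0, 0, 0], [0, 0, -0.2, 0, 0, 0, 0], [0, 0, -0.3, 0, 0, 0, 0]],
])

```text
time: 16.55
tool_pos: [0.4795, 0.1902, 0.1498]
tool_rot: [0.0, 0.986, 0.169, -0.001]
contact_force: [0.3, 1.0, -0.4]
gripper_width: 1.001
grasp_force: 0.0
```

Emit:
move_arm([
  [[0, 0, -0.3, 0, 0, 0, 0], [0, 0, -0.3, 0, 0, 0, 0], [0, 0.2, 0, 0, 0, 0, 0], [0, 0.3, 0, 0, 0, 0, 0], [0, 0.3, 0, 0, 0, 0, 0], [0, 0.3, 0, 0, 0, 0, 0], [0, 0, 0, 0, 0, 0, 0], [0, 0, 0, 0, 0, 0, 0], [0, 0, 0, 0, 0, 0, 0], [0, 0, 0, 0, 0, 0, 0]],
])

```text
time: 17.8
tool_pos: [0.524, 0.0667, 0.2215]
tool_rot: [-0.0, 0.985, 0.17, 0.0]
contact_force: [0.5, -0.1, 0.1]
gripper_width: 0.999
grasp_force: 0.0
```

Run:
```python
from h import *
f=grab('side');g=grab('scene')
o=[]
for q in (f,g):
    W=world(q);fl=192/np.tan(np.radians(q['vfov'])/2)
    c=q['view']@[.479,.191,.08,1];u,v=int(c[0]/c[2]*fl+q['cx']),int(c[1]/c[2]*fl+q['cy'])
    o.append(cv2.resize(q['pixels'][v-40:v+40,u-50:u+50],(400,320),interpolation=cv2.INTER_CUBIC))
    d=np.hypot(W[...,0]-.479,W[...,1]-.191)
    P=W[(d<.03)&(W[...,2]>.085)&(W[...,2]<.15)]; print(len(P),np.round(P.min(0),4),np.round(P.max(0),4),np.round(np.median(P,0),4))
cv2.imwrite('pics/end.png',np.hstack(o))
```

```text
116 [0.4663 0.1772 0.0852] [0.4919 0.2009 0.1163] [0.4783 0.1815 0.1037]
293 [0.4625 0.1785 0.0852] [0.4875 0.2043 0.1165] [0.4695 0.1959 0.1067]
```

View pics/end.png

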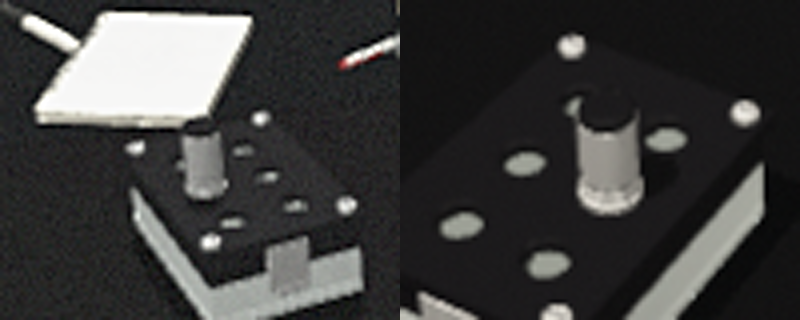

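The logger stands upright in the front middle port with its flange down on the cover (seen at 205,185 and 610,195). I'll check the height of the cap top before handing in.

Run:
```python
from h import *
for n in('side','scene'):
    W=world(grab(n));d=np.hypot(W[...,0]-.4785,W[...,1]-.191)
    P=W[(d<.009)&(W[...,2]>.108)];C=W[(d>.017)&(d<.05)&(abs(W[...,2]-.064)<.003)]
    print(len(P),np.median(P,0),np.median(C[:,2]))
```

```text
16 [0.47878865 0.18911538 0.11418397] 0.06364281874125444
56 [0.47842123 0.19086613 0.11420343] 0.06387529584717383
```

The cap top is about 50.4 mm above the cover, against 50 mm expected, so the logger is fully home.

```bash
python3 -c "
from plant import manip
print(manip.job_done())"
```

```text
the job is handed in; nothing more can be done
None
```

The logger stands released and upright in the front middle port (port1), its flange flat on the cover; the highest force I read while probing was about 20 N, and the job was handed in at about 18 s with no verdict returned.

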